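# Clamp a propeller hub bolt in the vee block for its thread check

## Robot

A 6-joint arm with a two-finger parallel gripper is mounted at the origin on the work surface. World frame = base frame: x ahead of the robot, y to its left, z up, the work surface at z = 0. Lengths are in m, angles in rad, forces in N, time in s.
With the tool pointing down it reaches from about 0.375 to 0.975 m from the base axis. Payload 3.8 kg.
Tool frame: the origin (TCP) lies midway between the tips of the shut fingers; the grasp point (between the pads) lies 19 mm behind it; z points along the fingers, y is the direction in which the jaws open and shut (so a half turn about z gives the same grasp; the last joint's range is limited). The gripper opens to 85 mm and grips with 20 to 120 N. Pads are 22 mm wide; open, the fingers measure 114 mm over their backs; the gripper's body (76 mm by 85 mm) begins 54 mm behind the grasp point. The pads swing forward as they close: fully open they stand 13 mm farther back than shut.
Start: joints at [-1.186, 0.264, 1.604, -0, 1.274, -0.037], TCP at [0.276, -0.616, 0.231] pointing down, gripper open.
Joint ranges: [-2.63, 2.63], [-0.94, 2.18], [0.31, 2.57], [-1.31, 4.45], [0, 2.66], [-2.55, 2.55]. Speed limits (rad/s): [2.57, 2.57, 3.14, 3.14, 3.14, 3.14].

## Interface

Orientations are given as a rotation vector (axis times angle).
In Python, from workcell import bot gives the robot as it stands.
- The arm moves only by the tool arm_command, never from a script. Its argument "targets" is text: rows parted by semicolons, each of 7 numbers parted by spaces: the shift along the tool's x, y, z in mm, then the turn, a rotation vector about the tool's x, y, z in degrees, then the opening, from 0 (shut) to 1 (fully open). A call has 1 to 10 rows; each row is the pose to reach, as a shift and turn from the pose commanded when the call began, along the tool's axes at that moment; what a row does not reach only later rows make up. A row lasts 1/12 s, in which the tool goes at most 41.7 mm and 7.16 degrees, less where a joint would pass 70% of its speed; a pose out of reach is approached as far as the arm can. A call with a gripper value outside its range is refused whole. The fingers move at their own pace and stop on an object; "newtons" is the grip in N (left out, the last holds). Time passes only in rows, so rows that repeat a pose let the fingers close. It gives the time, the measured TCP pose, the force and the opening at its end, in the units of the state.
- bot.read_state(): the state, without advancing time (a new reading comes with each control period).
- bot.read_camera(name): name is "scene" or "top" or "wrist"; returns (picture, depth): 384x512x3 uint8, blue, green, red; 384x512 float32, m along the optical axis (not along the pixel's ray), 0 where there is no reading.
- bot.camera_params(name): a dict with "fov_y" (degrees; the focal length in pixels is half the picture's height over the tangent of half this angle, whatever the lens; pixels are square), "cx", "cy" (the principal point, pixels), "xyz" and "rotation" of the camera in the world; the wrist camera has in their place "T_tool_cam" (4x4, takes a point from camera to tool coordinates, whose origin is the TCP and whose axes are the flange's). Camera axes: x right, y up, looking along -z (the intrinsics and any distortion apply to the point x, -y, -z); pixel columns grow to the right and rows downward; lengths in m; the calibration is good to about 2 mm. A picture is of the moment at which its call begins: read the wrist's pose just before it. camera_params takes no time and is no camera call.
- bot.finish_job(): hands the job in, once; it reports no verdict.
The state is a dict: "time": time; "q": joint angles; "joint_vel": joint speeds; "joint_torque": joint torques, N m; "tool_pos": TCP position; "tcp_rot": TCP orientation; "wrist_force": force on the tool from outside, world axes, zero at the start; "torque": the same for the moment, N m; "width": opening from 0.0 (shut) to 1.0 (fully open).
Only numpy, scipy, OpenCV 4.12 (cv2) and the standard library are available. Lean on these libraries where they do the work, as an engineer would, in place of code of your own. Each camera call takes 0.05 s, during which the arm holds its last target.

## Task

Get the bronze bolt in the vee block ready for a thread check: push it gently along the vee until the underside of its head is fully home against the end of the block, then ease the clamp's sliding jaw down its bar until the pad is on the bolt and the jaw cocks up and binds. Then screw the tee handle down (clockwise) until the bolt is held firmly, without overtightening; never force the bolt or the jaw, let go, and leave the other things where they lie.

Things in the scene. Friction and masses are not known exactly. Their poses are not given: they have to be found in the camera images.
- station: bench clamping station: dark plate 210 x 200 x 15 mm with a steel vee block and an F-clamp on an upright bar. Fixed; turned up to 20 degrees. Origin: on the bench, under the clamp's middle. x from vee block to bar, y along the vee, z up. Block 60 wide (x) and 90 long, x = -45, y = -45..45, top z = 65. Bar 28 x 10 mm at x = +55, top at z = 165.
- vee_end (a point): centre of the vee block's -y end, on the bolt's axis (z = 61 mm); axes as station. The bolt is home when its origin is here
- bolt: loose bronze hex-head bolt, 0.4 kg, lying in the vee, head beyond the block's -y end. Shank 20 dia x 120 mm, head 30 across flats x 13 thick. Origin: on its axis at the head's bearing face; its y runs along the shank (it may roll). The head's outer face is at y = -13. At first 12 to 28 mm short of home. Sliding it takes 2 to 6 N; 30 N on it is forcing
- press_spot (a point): on the flat top of the clamp's arm (22 mm wide in y), 38 mm from the bar's centre towards the handle: where to press the jaw down. 12 mm to the sleeve's edge, 32 mm to the handle's swept circle. The handle stands up to 50 mm and the bar up to 46 mm higher than this
- casting: the jaw's casting: sleeve on the bar (50 mm tall), arm, and threaded boss 32 mm dia at the end, 100 mm from the bar. Origin: sleeve centre; the boss lies at its -x. Drag holds the jaw up, drooping. Pressed near the bar with 3 to 10 N it slides; pressed at the boss it binds. Once the pad rests, the sleeve sinks 9 mm more, then binds hard. 35 N on it is forcing
- pad (a point): centre of the cupped underside of the spindle's round pad (20 mm dia, turns with the spindle), above the bolt's shank; at first 20 to 36 mm clear of it
- spindle: the vertical screw spindle (12 mm dia) with the pad, in the boss. Origin 27 mm above the pad's underside; z up
- handle_grip (a point): centre of the tee handle, a flat bar on top of the spindle: 60 long (its x) x 14 thick (its y) x 24 mm tall; this point is 9 mm below its top, 37 mm above the boss at first
- jaw_slide (a joint): how far the jaw has slid down the bar from its top stop, m; starts at 0 to 0.015, about 0.042 when bound on the bolt
- jaw_tilt (a joint): tilt of the jaw, rad: about -0.05 hanging free (boss low), +0.04 to +0.048 cocked up and bound on the bolt. It springs on under load: about 0.057 at 42 N and 0.061 at 60 N on the bolt
- handle (a joint): turn of the handle, rad; starts within 0.5 of 0, grows clockwise from above, which lowers the spindle 8 mm a turn; stop at 12.9. Turns at about 0.1 Nm and stays where left. With the jaw well bound each radian adds about 20 N on the bolt: some 40 to 100 N is firm, so aim for nearly half a turn (2.8 rad, 60 N); over 110 N bruises it
- nut: blued steel hex nut, 30 across flats x 16 mm, lying on the station's plate; leave it
- washer: blued steel washer, 40 dia x 4 mm, on the station's plate; leave it
- gauge: brass thread pitch gauge with fanned leaves, about 110 mm long, on the bench; leave it
- mirror: inspection mirror, 250 mm long, black rubber grip to -x, round glass; leave it
- stud: smaller loose bronze bolt, 16 dia x 70 mm, on the bench; leave it
- fluid: grey bottle, 48 dia x 110 mm, standing; leave it
Not all that is in view belongs to the job. What is shaped like the bolt but red is not meant.

How it is judged:
By the outcome, as a careful person would: the job done as asked, in the order asked, and still so for the second after the job is handed in, with the robot touching nothing.
It also fails if it takes over 64 s, if anything falls off the work surface, if the arm or the gripper's body presses on something with over 40 N, if the wrist force passes 120 N, or if a joint passes its speed limit or range.

## Working session

There is one attempt and no reset: what is moved stays moved. The work goes in short steps, Python scripts to look and compute and a tool call to move; the robot and the scene stay as the last step left them, time stands still between calls to the robot, and variables do not carry over. Pictures are saved under pics/ and viewed, and the job is handed in when it is done.

Besides the shell and the picture viewer there is one more tool, called after "Request:" as name(argument=value, ...) on one line, values as JSON. arm_command: Moves the arm, as the interface text tells. Its arguments: {"type":"object","properties":{"targets":{"type":"string"},"newtons":{"type":"number"}},"required":["targets"]}

```bash
ls; mkdir -p pics
python3 - <<'E'
from workcell import bot
import cv2,numpy as np
s=bot.read_state()
for k,v in s.items(): print(k,np.round(v,4))
for n in ["scene","top","wrist"]:
    print(n,bot.camera_params(n))
    p,d=bot.read_camera(n)
    cv2.imwrite(f"pics/a_{n}.png",p); np.save(f"pics/a_{n}.npy",d)
E
```

```text
pics
time 0.0
q [-1.1859  0.2648  1.6054 -0.      1.2737 -0.0369]
joint_vel [-0.      0.0003  0.001   0.     -0.0008 -0.0002]
joint_torque [ 1.70000e-03 -5.15098e+01 -3.67319e+01  1.00000e-04  1.28000e-02
  0.00000e+00]
tool_pos [ 0.276  -0.6152  0.2299]
tcp_rot [-3.0697e+00 -6.5710e-01  6.0000e-04]
wrist_force [ 0.0231 -0.4668  0.6798]
torque [-0.0311  0.015   0.0548]
width 0.9986
scene {'fov_y': 50.652193333684174, 'cx': 254.83820853538234, 'cy': 195.66546482554, 'xyz': array([1.05082737, 0.32777624, 0.73691661]), 'rotation': array([0.51031278, 0.85040613, 1.88624241])}
top {'fov_y': 48.81702582717369, 'cx': 253.78261450616517, 'cy': 190.5318449444096, 'xyz': array([0.34411449, 0.00827055, 1.26175127]), 'rotation': array([ 0.09057335, -0.09802267, -1.56152926])}
wrist {'fov_y': 71.93524294595241, 'cx': 254.3162362516149, 'cy': 188.2041901640938, 'T_tool_cam': array([[ 1.06825452e-03,  9.52781091e-01,  3.03656140e-01,
         7.79725654e-02],
       [ 9.99998866e-01, -1.34006558e-03,  6.86749936e-04,
         7.76495021e-05],
       [ 1.06124149e-03,  3.03655062e-01, -9.52781442e-01,
        -1.42903896e-01],
       [ 0.00000000e+00,  0.00000000e+00,  0.00000000e+00,
         1.00000000e+00]])}
```

View pics/a_scene.png

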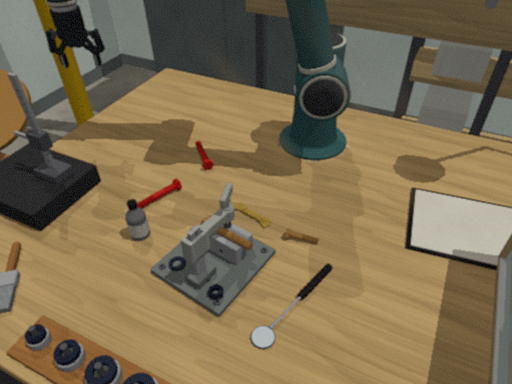

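View pics/a_top.png

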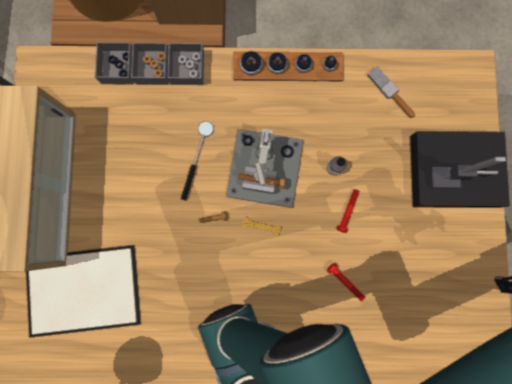

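View pics/a_wrist.png

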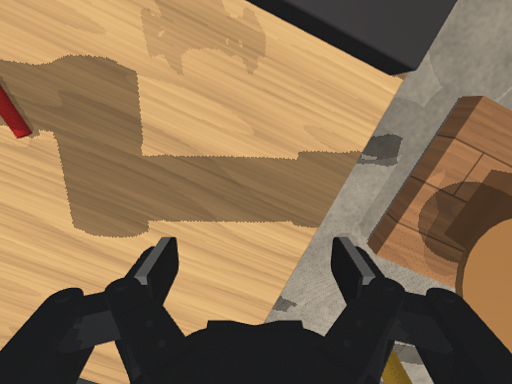

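```bash
cat > h.py <<'E'
import numpy as np, cv2
from scipy.spatial.transform import Rotation as R
from workcell import bot
def cam(n,s=None):
    p=bot.camera_params(n); f=192/np.tan(np.radians(p['fov_y']/2))
    if n=='wrist':
        T=np.eye(4); T[:3,:3]=R.from_rotvec(s['tcp_rot']).as_matrix(); T[:3,3]=s['tool_pos']
        M=T@np.array(p['T_tool_cam'])
    else:
        M=np.eye(4); M[:3,:3]=R.from_rotvec(p['rotation']).as_matrix(); M[:3,3]=p['xyz']
    return f,p['cx'],p['cy'],M
def unproj(c,u,v,d):
    f,cx,cy,M=c
    P=np.stack([(u-cx)/f*d,-(v-cy)/f*d,-d*np.ones_like(d)],-1)
    return P@M[:3,:3].T+M[:3,3]
def proj(c,P):
    f,cx,cy,M=c
    Q=(np.asarray(P)-M[:3,3])@M[:3,:3]
    return np.stack([cx+f*Q[...,0]/-Q[...,2], cy-f*Q[...,1]/-Q[...,2]],-1)
def onz(c,u,v,z):
    a=unproj(c,u,v,np.array(1.0)); o=c[3][:3,3]; t=(z-o[2])/(a[2]-o[2]); return o+t*(a-o)
def cloud(c,d):
    v,u=np.mgrid[0:384,0:512].astype(float); return unproj(c,u,v,d)
def crop(p,x0,y0,x1,y1,k,fn): cv2.imwrite(fn,cv2.resize(p[y0:y1,x0:x1],None,fx=k,fy=k,interpolation=cv2.INTER_CUBIC))
E
python3 - <<'E'
from h import *
for n,b,k in [("top",(220,120,310,215),6),("scene",(145,175,285,320),4)]:
    p=cv2.imread(f"pics/a_{n}.png"); crop(p,*b,k,f"pics/b_{n}.png")
c=cam("top"); d=np.load("pics/a_top.npy"); P=cloud(c,d)
for u,v in [(239,130),(304,139),(296,207),(227,199),(260,245)]: print(u,v,P[v,u],onz(c,u,v,0.015))
E
```

```text
239 130 [0.67818638 0.04873916 0.01616139] [0.67849786 0.04877689 0.015     ]
304 139 [ 0.65685443 -0.14971924 -0.00335734] [ 0.65231642 -0.14742673  0.015     ]
296 207 [ 4.47831913e-01 -1.23795336e-01  3.18290711e-04] [ 0.44662475 -0.12225823  0.015     ]
227 199 [ 0.47084538  0.0831352  -0.00473389] [0.46887071 0.08196869 0.015     ]
260 245 [ 0.33439018 -0.01667019  0.00205725] [ 0.33449009 -0.01641393  0.015     ]
```

View pics/b_top.png

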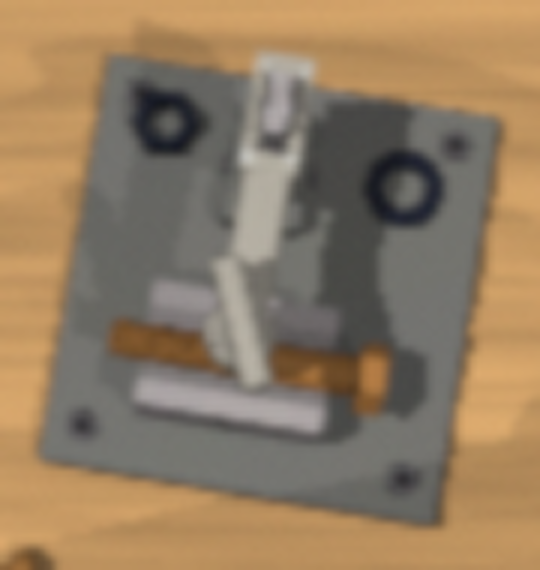

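View pics/b_scene.png

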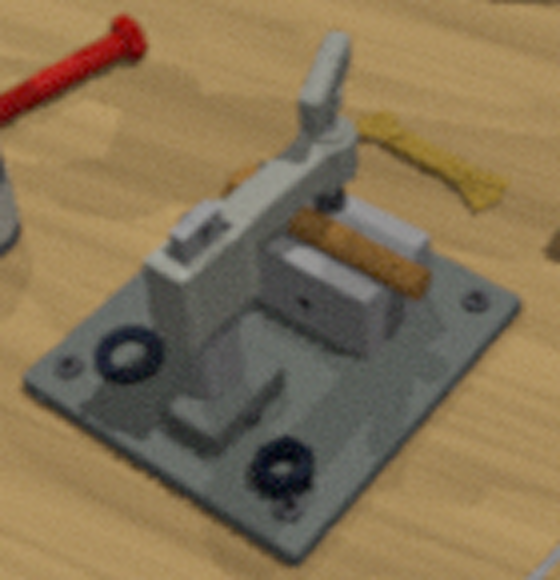

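```bash
cat >> h.py <<'E'
def rel(s,pos,Rm):
    R0=R.from_rotvec(s['tcp_rot']).as_matrix()
    t=R0.T@(np.asarray(pos)-s['tool_pos'])*1000
    w=np.degrees(R.from_matrix(R0.T@Rm).as_rotvec())
    return np.round(t,1),np.round(w,2)
E
python3 - <<'E'
from h import *
c=cam("top")
C=[(238,129.7),(303,140),(293.3,207),(226.7,196.3)]
W=np.array([onz(c,u,v,0.015) for u,v in C]); print(W)
e=lambda a,b:(np.degrees(np.arctan2(*(W[a]-W[b])[[1,0]])),np.linalg.norm(W[a]-W[b]))
print(e(0,3),e(1,2),e(0,1),e(3,2)); print(W.mean(0))
s=bot.read_state(); print(R.from_rotvec(s['tcp_rot']).as_matrix())
E
```

```text
[[ 0.67940142  0.05180661  0.015     ]
 [ 0.6492108  -0.14438881  0.015     ]
 [ 0.44656628 -0.11427372  0.015     ]
 [ 0.47690044  0.08297353  0.015     ]]
(np.float64(-8.749732187142598), np.float64(0.2048853868442533)) (np.float64(-8.452885643730506), np.float64(0.20487000626490737)) (np.float64(81.25192448073923), np.float64(0.1985047076826817)) (np.float64(81.25712086924041), np.float64(0.19956612544667157))
[ 0.56301974 -0.0309706   0.015     ]
[[ 9.12337235e-01  4.09439086e-01 -6.36205460e-04]
 [ 4.09439569e-01 -9.12335739e-01  1.65521992e-03]
 [ 9.72787520e-05 -1.77060645e-03 -9.99998428e-01]]
```

```bash
cat >> h.py <<'E'
YAW=np.radians(-8.7); ORG=np.array([0.563,-0.031,0])
def Sx(): return R.from_euler('z',YAW).as_matrix()
def st(p): return ORG+Sx()@np.asarray(p)
def inv(P): return (np.asarray(P)-ORG)@Sx()
def tool(yaw_rel_deg=180,tilt=0,axis='x'):
    # tool x along station yaw; z down
    b=Sx()@R.from_euler('z',yaw_rel_deg,degrees=True).as_matrix()@np.diag([1,-1,-1.])
    return b@R.from_euler(axis,tilt,degrees=True).as_matrix()
E
python3 - <<'E'
from h import *
s=bot.read_state(); print(rel(s,st([-.06,-.02,.30]),tool()))
E
```

```text
(array([ 439.7, -431.5,  -69. ]), array([-3.0000e-02, -1.3000e-01, -1.4713e+02]))
```

Request:
arm_command(targets="0 0 -70 0 0 -15 1;440 -432 -70 0 0 -147 1;440 -432 -70 0 0 -147 1;440 -432 -70 0 0 -147 1;440 -432 -70 0 0 -147 1;440 -432 -70 0 0 -147 1;440 -432 -70 0 0 -147 1;440 -432 -70 0 0 -147 1;440 -432 -70 0 0 -147 1;440 -432 -70 0 0 -147 1")

```text
time: 0.98
tool_pos: [0.4128, -0.2649, 0.2901]
tcp_rot: [-2.1, -2.337, -0.0]
wrist_force: [0.3, 0.6, 0.7]
width: 0.998
```

Run:
```python
from h import *
s=bot.read_state(); print(s['time'],s['q'],rel(s,st([-.06,-.02,.30]),tool()))
```

```text
0.9833 [-6.21438947e-01 -1.23356013e-01  1.90909386e+00  6.17196691e-05
  1.35586674e+00 -7.28136826e-01] (array([212.6, 111.1,  -9.9]), array([  0.  ,  -0.  , -75.19]))
```

Request:
arm_command(targets="213 111 -10 0 0 -75 1;213 111 -10 0 0 -75 1;213 111 -10 0 0 -75 1;213 111 -10 0 0 -75 1;213 111 -10 0 0 -75 1;213 111 -10 0 0 -75 1;213 111 -10 0 0 -75 1;213 111 -10 0 0 -75 1;213 111 -10 0 0 -75 1;213 111 -10 0 0 -75 1")

```text
time: 1.82
tool_pos: [0.5015, -0.0432, 0.2997]
tcp_rot: [-0.333, -3.123, 0.0]
wrist_force: [-0.3, -0.8, -0.2]
width: 1.0
```

Request:
arm_command(targets="0 0 0 0 0 -5 1;0 0 0 0 0 -5 1")

```text
time: 1.98
tool_pos: [0.5015, -0.0437, 0.2998]
tcp_rot: [-0.204, -3.134, -0.0]
wrist_force: [0.2, -0.0, 0.4]
width: 1.001
```

Run:
```python
from h import *
s=bot.read_state(); print(s['time'],s['q'],rel(s,st([-.06,-.02,.30]),tool()))
p,d=bot.read_camera("wrist"); cv2.imwrite("pics/c.png",p); np.savez("pics/c.npz",d=d,pos=s['tool_pos'],rot=s['tcp_rot'])
```

```text
1.9833 [-1.36391493e-01 -1.01089469e-01  1.87158145e+00 -3.87286935e-06
  1.37179502e+00 -1.57706735e+00] (array([ 1.1,  1.9, -0.2]), array([-0.  , -0.04,  1.24]))
```

View pics/c.png

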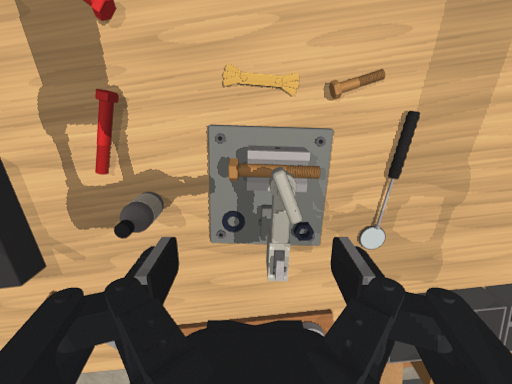

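Run:
```python
from h import *
p=cv2.imread("pics/c.png"); crop(p,200,115,345,285,5,"pics/c2.png")
z=np.load("pics/c.npz"); c=cam('wrist',dict(tool_pos=z['pos'],tcp_rot=z['rot']))
W=cloud(c,z['d']); np.save("pics/cW.npy",W)
S=inv(W)*1000
np.set_printoptions(suppress=True,linewidth=200)
for v in range(150,285,3):
    print(v,' '.join('%4d'%S[v,u,2] for u in range(205,340,4)))
```

```text
150    1   14   15   15   13   14   16   16   14   14   15   63   60   59   60   59   57   56   54   54   53   53   50   50   48   47   16   14   15   14   15   17    0    3
153    0   13   14   14   15   15   15   16   15   15   15   66   65   65   65   64   65   64   66   65   65   66   65   64   64   65   65   15   15   15   15   16    1    0
156    0   13   14   15   16   15   15   14   16   16   15   66   65   65   66   65   65   65   64   65   67   65   66   65   66   65   64   15   16   16   14   15    1    2
159    0   14   15   15   15   15   15   63   61   14   15   64   64   63   65   64   65   65   64   65   66   65   65   65   65   66   66   16   16   16   16   16    0    0
162    0   14   14   14   15   15   67   68   68   14   15   58   59   59   59   59   59   60   59   61   61   61   62   62   62   61   13   14   15   16   15   12    1    1
165    1   13   14   14   15   13   74   75   73   66   66   66   66   65   65   64   63   64   63   63   63   56   57   61   57   56   16   15   14   15   15   13    0   -1
168    0   13   15   14   15   16   75   75   74   70   
[... 6029 characters left out ...]
 325
273    0    0    1    0    0    0    1    0    0    0    1    0    0    0    1    2  149  149  165  165  150    1    0    0    0    1    1    0    0    1    0    0  319  325
276    0    0    0    0    0    0    2    1    0    0    1    1    0    0    0    0  149  150  164  165  150    0    0    1    0    1    0    0    1    0    0    0    0  327
279    0    0    1    0    2    0    0    0    1    0    0    0    1    0    1    0  149  150  165  164  150    0    0    1    0    0    2    1    0    0    0    1    1  326
282    0    0    1    0    0    1    0    1    0    0    1    0    2    0    1    0    0    0    1    0    0    2    0    0    0    1    1   -1    0    1    0    1    0  327
```

View pics/c2.png

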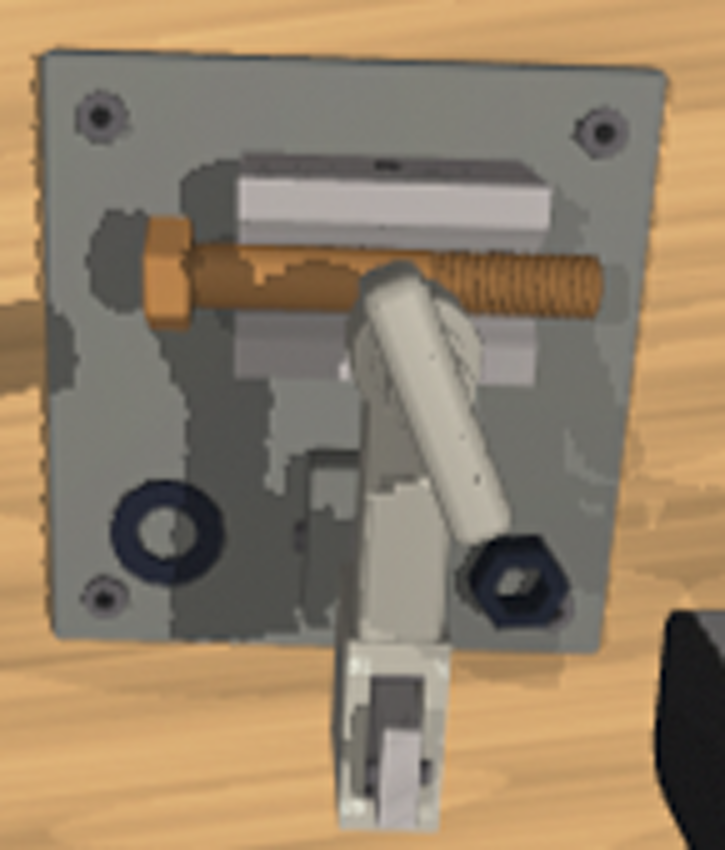

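```bash
cat > m.py <<'E'
from h import *
np.set_printoptions(suppress=True,linewidth=200,precision=1)
def go(W,u0=205,u1=340,v0=120,v1=285):
    S=(inv(W)*1000)[v0:v1,u0:u1]
    z=S[...,2]
    for n,m in [("plate",(abs(z-15)<3)),("bartop",(z>162)&(z<168)&(S[...,0]>20)),("handle",(z>180)&(z<200)),("head",(z>62)&(z<80)&(S[...,1]<-66))]:
        q=S[m][:,:2].astype(np.float32)
        k=cv2.connectedComponents(m.astype(np.uint8))
        lab=k[1]; cnt=np.bincount(lab[lab>0]) if lab.max() else [0]
        L=np.argmax(cnt); q=S[lab==L]; 
        r=cv2.minAreaRect(q[:,:2].astype(np.float32)); print(n,len(q),'ctr',np.array(r[0]),'size',np.array(r[1]),'ang',r[2],'z med',np.median(q[:,2]), 'min',q.min(0),'max',q.max(0))
    # block top strip
    m=(abs(z-65)<2)&(S[...,0]<-55); q=S[m]; print('strip1',np.percentile(q,[1,50,99],axis=0).tolist()); 
    m=(abs(z-65)<2)&(S[...,0]>-35)&(S[...,0]<0); q=S[m]; print('strip2',np.percentile(q,[1,50,99],axis=0).tolist())
if __name__=="__main__":
    go(np.load("pics/cW.npy"))
E
python3 m.py
```

```text
plate 8044 ctr [2.2 3. ] size [200.  210.2] ang 89.64713287353516 z med 15.488745107529372 min [-103.4  -97.4   12.1] max [107.7 103.6  18. ]
bartop 200 ctr [56.5 12.2] size [27.9 16. ] ang 1.6332353353500366 z med 165.30739627069158 min [ 42.5   4.2 162.1] max [ 70.6  20.2 167.8]
handle 760 ctr [-46.8  12.6] size [58.6 14. ] ang 22.83650016784668 z med 190.15972296558905 min [-74.9  -3.7 180.2] max [-18.9  29.4 193.1]
head 22275 ctr [33.4 12.8] size [341.9 259.9] ang 1.3183673620224 z med 15.433696852308332 min [-136.8 -113.2   -2.6] max [206.9 146.6 442.8]
strip1 [[-72.79541900764629, -52.28299853220536, 63.11024118395897], [-65.74666581377522, 12.118676830685574, 65.37648689495046], [-57.296466697445865, 57.29455290675201, 66.81684061788921]]
strip2 [[-34.42492617685034, -53.06944287752332, 63.08939791760411], [-21.104780051040162, -7.345215033332032, 65.33352378458082], [-13.240018533638011, 57.57553743951491, 66.93382614755862]]
```

Run:
```python
from h import *
np.set_printoptions(suppress=True,linewidth=200,precision=2)
W=np.load("pics/cW.npy");S=inv(W)*1000; q=S[120:285,205:340].reshape(-1,3)
def rect(m):
    r=cv2.minAreaRect(q[m][:,:2].astype(np.float32)); print(m.sum(),np.array(r[0]),np.array(r[1]),r[2])
rect((abs(q[:,2]-65)<2.5)&(q[:,0]<-61)&(q[:,1]>-38))
rect((abs(q[:,2]-65)<2.5)&(q[:,0]<-12)&(q[:,0]>-30)&(q[:,1]>-38))
m=(abs(q[:,2]-165)<1.5)&(q[:,0]>20);rect(m);print(np.median(q[m],0), np.percentile(q[m],[2,10,50,90,98],axis=0))
# edge yaw of block: y edges in strip1
for y in range(-30,55,10):
    m=(abs(q[:,2]-65)<2.5)&(q[:,0]<-50)&(abs(q[:,1]-y)<5); m2=(abs(q[:,2]-65)<2.5)&(q[:,0]>-40)&(q[:,0]<0)&(abs(q[:,1]-y)<5); print(y,q[m][:,0].min(), q[m2][:,0].max() if m2.any() else None)
# bolt: shank points
m=(q[:,2]>66)&(q[:,2]<73)&(q[:,0]>-62)&(q[:,0]<-30)&(q[:,1]>-38)&(q[:,1]<90)
b=q[m]; 
for y in range(-60,95,10):
    mm=(q[:,2]>60)&(q[:,2]<90)&(q[:,0]>-62)&(q[:,0]<-20)&(abs(q[:,1]-y)<5)
    t=q[mm]; 
    if len(t)>5: print('bolt',y,np.median(t[t[:,2]>t[:,2].max()-3],0),t[:,2].max(),t[:,0].min(),t[:,0].max())
m=(q[:,2]>72.5)&(q[:,2]<80)&(q[:,1]<-30); print('head y',np.percentile(q[m],[2,50,98],axis=0))
m=(q[:,2]>60)&(q[:,2]<80)&(q[:,0]<-20); print('bolt y ext',q[m][:,1].min(),q[m][:,1].max())
```

```text
519 [-66.98  13.4 ] [88.28 12.05] 89.73171997070312
334 [-20.92  13.12] [15.64 89.26] 0.17014718055725098
169 [56.55 12.68] [27.98 14.8 ] 4.733804702758789
[ 56.13  12.16 165.32] [[ 43.05   6.44 163.67]
 [ 45.39   7.87 164.32]
 [ 56.13  12.16 165.32]
 [ 67.73  16.81 166.14]
 [ 70.16  19.51 166.36]]
-30 -73.21008360186816 -12.96867117946282
-20 -73.14559009601086 -13.141068391917388
-10 -72.75390837199187 -13.54224619090173
0 -73.0493421880606 -13.740854289672198
10 -72.80239968877788 None
20 -72.8703739974093 None
30 -72.19550626165204 None
40 -72.32442294217864 -13.333321075534561
50 -72.48571609647887 -13.196543408454323
bolt -60 [-43.19 -55.83  76.11] 77.7013494533667 -59.34485009114026 -27.975210093188903
bolt -50 [-43.43 -49.94  76.32] 77.94139414513585 -59.894480339777516 -28.285243128238278
bolt -40 [-43.83 -40.2   71.04] 73.08814638506384 -58.373866465243374 -34.77383803259604
bolt -30 [-43.84 -30.09  70.9 ] 72.62259835751145 -61.91700553747043 -21.027993892173555
bolt -20 [-43.61 -19.98  70.8 ] 72.52861703914992 -61.8738487968555 -20.280892338846108
bolt -10 [-43.06  -9.91  
[... 187 characters left out ...]
90464576043 -61.60946987522484 -47.53878694488536
bolt 20 [-48.58  23.17  69.74] 71.34078873332544 -61.92965464781547 -46.56358087162853
bolt 30 [-45.15  30.94  70.43] 72.38750706205127 -61.94535927594468 -39.19221953628533
bolt 40 [-42.55  39.68  70.29] 71.98709704656147 -61.98254697579753 -20.967894336344127
bolt 50 [-42.83  49.85  70.23] 71.70711454493656 -61.02274040262851 -20.133227134640588
bolt 60 [-42.98  59.8   70.46] 71.9746984740926 -60.97110166198221 -20.076149891089273
bolt 70 [-43.2   69.99  70.44] 72.64794722011936 -51.74956883566291 -33.10913139906068
head y [[-53.43 -57.16  73.16]
 [-44.69 -51.37  76.21]
 [-34.08 -45.68  77.53]]
bolt y ext -58.00358210665057 74.3702140216189
```

```bash
python3 - <<'E'
from h import *
o=st([.002,.0127,0]); print(o)
src=open('h.py').read().replace("np.radians(-8.7)","np.radians(-9.05)").replace("np.array([0.563,-0.031,0])","np.array([%.4f,%.4f,0])"%(o[0],o[1]))
open('h.py','w').write(src)
E
python3 - <<'E'
from h import *
np.set_printoptions(suppress=True,linewidth=200,precision=1)
z=np.load("pics/c.npz"); c=cam('wrist',dict(tool_pos=z['pos'],tcp_rot=z['rot']))
W=cloud(c,z['d']);S=inv(W)*1000
for u,v in [(140,212),(124,229),(150,200)]: print(S[v,u])
q=S[120:285,205:340].reshape(-1,3)
m=(abs(q[:,2]-65)<2.5)&(q[:,0]<-61)&(q[:,1]>-50.5); print(cv2.minAreaRect(q[m][:,:2].astype(np.float32)))
m=(abs(q[:,2]-15)<2.5)&(q[:,0]<120)&(q[:,1]>-150); print(cv2.minAreaRect(q[m][:,:2].astype(np.float32)))
m=(q[:,2]>180)&(q[:,2]<200); print('handle',cv2.minAreaRect(q[m][:,:2].astype(np.float32)))
m=(q[:,2]>60)&(q[:,2]<80)&(q[:,0]<-20); print('bolt y ext',q[m][:,1].min(),q[m][:,1].max())
# arm top profile, y within 5
for x in range(-20,90,6):
    m=(abs(q[:,0]-x)<3)&(abs(q[:,1])<20)&(q[:,2]>130)&(q[:,2]<153)
    if m.sum()>3: print(x,np.median(q[m][:,2]),q[m][:,1].min(),q[m][:,1].max())
s=bot.read_state()
print(rel(s,st([-.045,-.115,.12]),tool(180,-15)))
E
```

```text
[ 0.566898   -0.01874865  0.        ]
[  21.6 -204.1   74.2]
[  32.4 -212.9  109.7]
[  16.4 -202.9   35.9]
((-68.0333251953125, 0.487060546875), (88.84680938720703, 13.857400894165039), 89.859375)
((0.20659637451171875, -9.813484191894531), (199.697265625, 210.0520782470703), 89.90011596679688)
handle ((-48.74859619140625, -0.41289710998535156), (58.62186813354492, 13.953428268432617), 23.18650245666504)
bolt y ext -71.10958208457271 61.3446469207098
-20 145.2368392336747 -11.012260719943917 2.555102160694933
-14 145.52660814998757 -11.049921981200384 5.545788367658636
-8 145.91279050471758 -11.100423255313206 8.27903682602123
-2 146.21093239862415 -11.039400525893647 9.923095873560186
4 146.58921664005504 -11.161784143667235 10.393214863935299
10 146.88199709283884 -11.126165709812026 10.923171204953388
16 147.11081241866196 -11.129407758995749 9.78517120299298
22 147.29143361188656 -11.130640932390232 10.184233978633445
28 147.69595101979402 -13.15550308679462 12.97201371655785
34 148.07072432625483 -13.141349471100764 11.98204636613562
40 148.26443472538844 -13.088715591425135 12.291174988055316
46 148.61100993628884 -13.106401466501055 12.83919303292295
52 148.98159943927493 -13.157035128009687 11.8889984138205
58 149.12166481588943 -13.185701335341474 12.232923921907606
64 149.24051659002544 -13.149687848301346 12.647695467064084
70 149.96801831307585 -13.125188766049048 12.7767216943883
76 150.39037258805004 -13.113422860281068 12.09297999446523
82 150.29626574768028 -13.1240040597 12.01049668754148
(array([-13.8, -80.3, 179.8]), array([-15. ,  -0.2,   1.3]))
```

Request:
arm_command(targets="-7 -40 0 -7 0 1 0;-14 -80 20 -14 0 1.3 0;-14 -80 60 -15 0 1.3 0;-14 -80 100 -15 0 1.3 0;-14 -80 140 -15 0 1.3 0;-14 -80 180 -15 0 1.3 0;-14 -80 180 -15 0 1.3 0;-14 -80 180 -15 0 1.3 0")

```text
time: 2.7
tool_pos: [0.5028, -0.124, 0.1181]
tcp_rot: [0.245, 3.094, 0.412]
wrist_force: [-0.3, -0.8, 0.5]
width: -0.003
```

Run:
```python
from h import *
s=bot.read_state(); print(s['time'],s['wrist_force'],s['width'],inv(s['tool_pos'])*1000)
print(rel(s,st([-.045,-.100,.055]),tool(180,-15)))
p,d=bot.read_camera("wrist"); cv2.imwrite("pics/d.png",p); np.savez("pics/d.npz",d=d,pos=s['tool_pos'],rot=s['tcp_rot'])
```

```text
2.7 [-0.27794032 -0.82216509  0.49392391] -0.0029694752249861574 [ -46.74245567 -114.10975906  118.09847144]
(array([-2.4, -2.8, 64.6]), array([ 0.12, -0.55, -0.09]))
```

View pics/d.png

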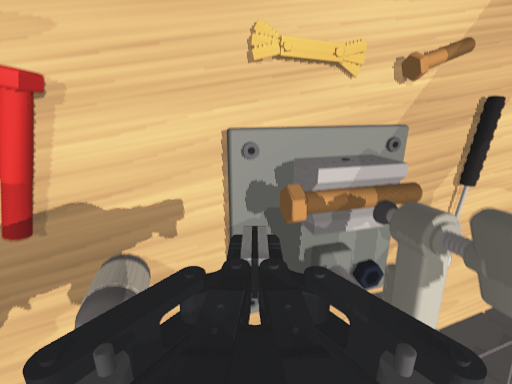

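Request:
arm_command(targets="-2.4 -2.8 30 0 0 0 0;-2.4 -2.8 64 0 0 0 0;-2.4 -2.8 64 0 0 0 0;-2.4 -2.8 64 0 0 0 0")

```text
time: 3.08
tool_pos: [0.5102, -0.1113, 0.0593]
tcp_rot: [0.239, 3.088, 0.407]
wrist_force: [-0.6, -0.2, 0.5]
width: -0.001
```

Run:
```python
from h import *
s=bot.read_state(); print(s['time'],s['wrist_force'],s['width'],inv(s['tool_pos'])*1000)
print(rel(s,st([-.045,-.090,.055]),tool(180,-15)))
p,d=bot.read_camera("wrist"); crop(p,180,120,460,310,2.8,"pics/e.png"); np.savez("pics/e.npz",d=d,pos=s['tool_pos'],rot=s['tcp_rot'])
```

```text
3.0833 [-0.59092625 -0.21043837  0.47353648] -0.0013122456269011567 [ -41.46275601 -100.39089117   59.29237566]
(array([3.5, 8.9, 6.8]), array([ 0.  , -0.19,  0.18]))
```

View pics/e.png

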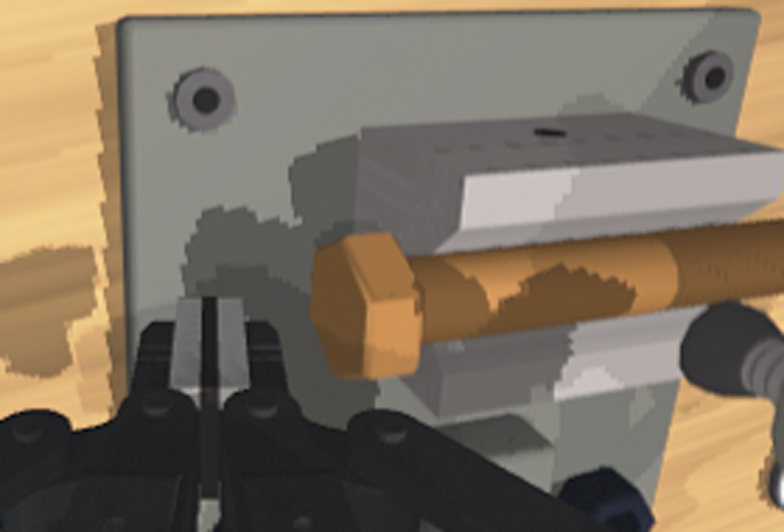

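Run:
```python
from h import *
np.set_printoptions(suppress=True,linewidth=200,precision=1)
z=np.load("pics/e.npz"); s=dict(tool_pos=z['pos'],tcp_rot=z['rot']); c=cam('wrist',s); W=cloud(c,z['d'])
R0=R.from_rotvec(s['tcp_rot']).as_matrix(); T=((W-s['tool_pos'])@R0*1000)
v,u=np.mgrid[0:384,0:512]
m=(z['d']>0.02)&(z['d']<0.2)&(T[...,2]<5)&(abs(T[...,0])<45)
for a in range(-150,5,6):
    k=m&(abs(T[...,2]-a)<3)
    if k.sum()>3: print(a,k.sum(),'y',np.percentile(T[k][:,1],[1,99]),'x',np.percentile(T[k][:,0],[1,99]))
S=inv(W)*1000
k=(S[...,2]>60)&(S[...,2]<80)&(S[...,0]<-25)&(S[...,0]>-65)&(S[...,1]>-85)&(u>250)&(S[...,1]<80); print('bolt',S[k].min(0),S[k].max(0))
```

```text
-102 784 y [-18.5  18.9] x [18.3 20.9]
-96 3720 y [-57.   57.5] x [ 9.9 20.5]
-90 8121 y [-59.7  60.2] x [ 3.4 18.8]
-84 6376 y [-58.7  58.9] x [ 0.3 17.7]
-78 5300 y [-54.1  54.6] x [-8.4 17.7]
-72 4439 y [-49.4  49.8] x [-8.7 17.6]
-66 2453 y [-45.1  45.5] x [-8.7 17.4]
-60 3217 y [-39.7 109.3] x [-37.4  12.7]
-54 4447 y [-35.3 107.7] x [-40.4  13.5]
-48 3152 y [-29.9 106.7] x [-33.5  16.7]
-42 2114 y [-18.  110.6] x [-34.2  19.2]
-36 1443 y [ -5.  114.4] x [-38.1  19.5]
-30 687 y [-12.7 115.9] x [-43.   19.1]
-24 624 y [-12.6 112.4] x [-43.8  11.3]
-18 757 y [-12.4 110.8] x [-4.4 11.3]
-12 781 y [-12.1 111.5] x [-5.8 12. ]
-6 981 y [ -7.4 105.5] x [-5.4 15.3]
0 638 y [28.8 57.5] x [-9.  18.8]
bolt [-65.  -72.4  60. ] [-25.   61.5  78.4]
```

Run:
```python
from h import *
s=bot.read_state()
for y in (-.086,-.080,-.067): print(rel(s,st([-.045,y,.048]),tool(180,-15)))
```

```text
(array([ 4.9, 11.3, 15.9]), array([-0.05, -0.02,  0.2 ]))
(array([ 4.8, 17.1, 17.5]), array([-0.05, -0.02,  0.2 ]))
(array([ 4.8, 29.7, 20.8]), array([-0.05, -0.02,  0.2 ]))
```

Request:
arm_command(targets="4 5 8 0 0 0 0;4.5 11 16 0 0 0 0;4.5 11 16 0 0 0 0;4.5 11 16 0 0 0 0")

```text
time: 3.47
tool_pos: [0.5071, -0.0958, 0.0454]
tcp_rot: [0.239, 3.088, 0.407]
wrist_force: [-0.4, -0.2, 0.3]
width: -0.003
```

```bash
cat > s.py <<'E'
from h import *
s=bot.read_state(); f=np.array(s['wrist_force'])@Sx(); print(round(s['time'],2),'F st',np.round(f,1),'T',np.round(s['torque'],2),'w',round(s['width'],3),'pos st',np.round(inv(s['tool_pos'])*1000,1), 'q6',round(s['q'][5],3))
E
python3 s.py
```

```text
3.47 F st [-0.4 -0.3  0.3] T [-0.09  0.01  0.07] w -0.003 pos st [-46.9 -85.6  45.4] q6 -2.017
```

Request:
arm_command(targets="-0.3 1 0.2 0 0 0 0;-0.6 2 0.4 0 0 0 0;-1 3 0.6 0 0 0 0;-1 4 0.8 0 0 0 0;-1 5 1 0 0 0 0;-1 6 1.2 0 0 0 0")

```text
time: 3.97
tool_pos: [0.5094, -0.0913, 0.0455]
tcp_rot: [0.24, 3.088, 0.405]
wrist_force: [-1.1, -3.8, -0.2]
width: -0.0
```

```bash
python3 s.py
```

```text
3.97 F st [-0.5 -3.9 -0.2] T [-0.62  0.16 -0.01] w -0.0 pos st [-45.4 -80.7  45.5] q6 -2.006
```

Request:
arm_command(targets="0 1 0.25 0 0 0 0;0 2 0.5 0 0 0 0;0 3 0.8 0 0 0 0;0 4 1 0 0 0 0;0 5 1.3 0 0 0 0;0 6 1.6 0 0 0 0;0 7 1.9 0 0 0 0;0 8 2.1 0 0 0 0;0 9 2.4 0 0 0 0")

```text
time: 4.72
tool_pos: [0.5108, -0.0812, 0.0455]
tcp_rot: [0.24, 3.088, 0.407]
wrist_force: [0.6, -3.2, -0.4]
width: 0.002
```

```bash
python3 s.py
```

```text
4.72 F st [ 1.1 -3.1 -0.4] T [-0.66 -0.09 -0.09] w 0.002 pos st [-45.6 -70.6  45.5] q6 -1.991
```

Sliding at ~3 N; about 3 mm left. Small steps now.

Request:
arm_command(targets="0 0.7 0.2 0 0 0 0;0 1.4 0.4 0 0 0 0;0 2 0.5 0 0 0 0")

```text
time: 4.97
tool_pos: [0.5111, -0.0793, 0.0456]
tcp_rot: [0.24, 3.088, 0.407]
wrist_force: [1.4, -4.1, 0.1]
width: -0.002
```

Request:
arm_command(targets="0 0.4 0.1 0 0 0 0;0 0.8 0.2 0 0 0 0")

```text
time: 5.13
tool_pos: [0.5111, -0.0792, 0.0456]
tcp_rot: [0.24, 3.088, 0.405]
wrist_force: [-1.3, -7.6, 0.8]
width: 0.002
```

```bash
python3 s.py
```

```text
5.13 F st [-0.1 -7.7  0.8] T [-1.23  0.04 -0.09] w 0.002 pos st [-45.6 -68.5  45.6] q6 -1.987
```

Request:
arm_command(targets="0 0.3 0.1 0 0 0 0;0 0.6 0.1 0 0 0 0;0 0.6 0.1 0 0 0 0")

```text
time: 5.38
tool_pos: [0.5112, -0.0792, 0.0456]
tcp_rot: [0.239, 3.088, 0.403]
wrist_force: [-1.1, -9.0, 0.4]
width: 0.002
```

```bash
python3 s.py
```

```text
5.38 F st [ 0.4 -9.   0.4] T [-1.37  0.13 -0.03] w 0.002 pos st [-45.5 -68.5  45.6] q6 -1.986
```

Request:
arm_command(targets="0 -10 -2 0 0 0 0;0 -25 -7 0 0 0 0;0 -25 -7 0 0 0 0")

```text
time: 5.63
tool_pos: [0.5064, -0.1044, 0.0456]
tcp_rot: [0.242, 3.089, 0.408]
wrist_force: [-0.3, -0.5, -0.3]
width: -0.005
```

```bash
python3 s.py
python3 - <<'E'
from h import *
np.set_printoptions(suppress=True,linewidth=200,precision=1)
s=bot.read_state()
p,d=bot.read_camera("wrist"); crop(p,220,120,460,300,3.3,"pics/f.png"); c=cam('wrist',s); S=inv(cloud(c,d))*1000
k=(S[...,2]>60)&(S[...,2]<80)&(S[...,0]<-25)&(S[...,0]>-65)&(S[...,1]>-68)&(S[...,1]<90); 
k[:,:250]=False
print('bolt',np.percentile(S[k],[0,.5,50,99.5,100],axis=0))
k=(S[...,2]>50)&(S[...,2]<63)&(S[...,0]<-65)&(S[...,0]>-80)&(S[...,1]>-68)&(S[...,1]<90); print('block',S[k].min(0),S[k].max(0))
print(rel(s,st([.012,-.09,.20]),tool(180)),rel(s,st([.014,0,.19]),tool(180)))
E
```

```text
5.63 F st [-0.3 -0.5 -0.3] T [-0.12 -0.02 -0.03] w -0.005 pos st [-46.3 -94.2  45.6] q6 -2.028
bolt [[-65.  -59.6  60. ]
 [-64.8 -58.9  60.2]
 [-49.4  -9.4  67.9]
 [-25.3  73.2  77.3]
 [-25.   74.9  78. ]]
block [-75.8 -46.5  50. ] [-65.   44.9  63. ]
(array([ -57.7,   44. , -148.4]), array([15. , -0.3,  0.1])) (array([ -59.9,  128.4, -115.3]), array([15. , -0.3,  0.1]))
```

View pics/f.png

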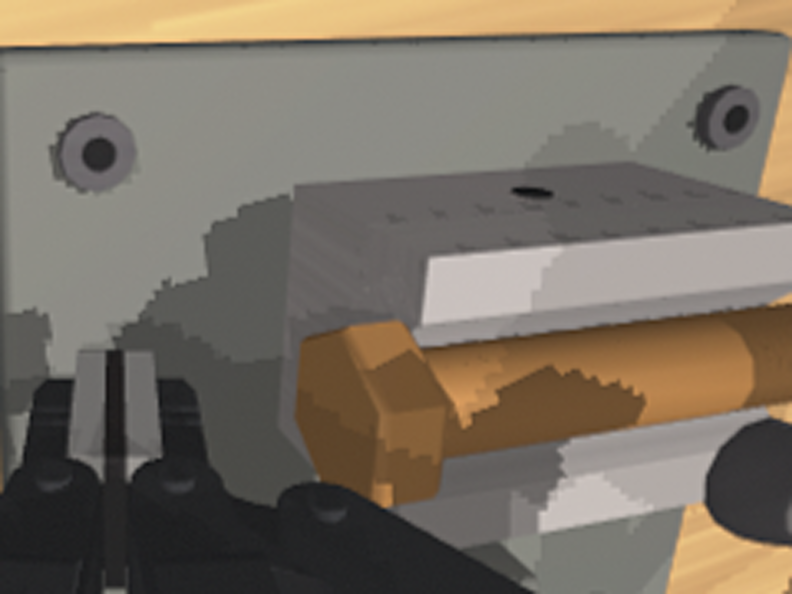

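Run:
```python
from h import *
s=bot.read_state()
T=tool(180)@R.from_euler('y',3,degrees=True).as_matrix()
for P,t in [((-.046,-.094,.13),tool(180,-15)),((-.046,-.1,.25),tool(180,-8)),((.016,-.05,.25),T),((.016,0.0,.25),T),((.016,0.0,.17),T)]: print(P,rel(s,st(P),t))
```

```text
(-0.046, -0.094, 0.13) (array([ -0. ,  21.3, -81.7]), array([ 0.08, -0.28,  0.02]))
(-0.046, -0.1, 0.25) (array([   0.5,   46.8, -199.2]), array([ 7.08, -0.28,  0.03]))
(0.016, -0.05, 0.25) (array([ -61.5,   95. , -186.5]), array([15.08,  2.71,  0.45]))
(0.016, 0.0, 0.25) (array([ -61.6,  143.3, -173.4]), array([15.08,  2.71,  0.45]))
(0.016, 0.0, 0.17) (array([-62. , 122.5, -96.2]), array([15.08,  2.71,  0.45]))
```

Request:
arm_command(targets="0 10 -40 0 0 0 0;0 21 -80 0 0 0 0;0 31 -120 3 0 0 0;0 40 -160 5 0 0 0;0 47 -199 7 0 0 0;-30 70 -195 11 1 0.4 0;-61 95 -187 15 2.7 0.4 0;-61.6 143 -173 15 2.7 0.4 0;-61.6 143 -173 15 2.7 0.4 0")

```text
time: 6.43
tool_pos: [0.584, -0.0143, 0.2485]
tcp_rot: [-0.233, -3.079, -0.012]
wrist_force: [-0.4, -0.3, -1.6]
width: 0.002
```

```bash
python3 s.py
python3 - <<'E'
from h import *
s=bot.read_state()
T=tool(180)@R.from_euler('y',3,degrees=True).as_matrix()
print(rel(s,st((.016,0.0,.16)),T))
p,d=bot.read_camera("wrist"); cv2.imwrite("pics/g.png",p)
E
```

```text
6.43 F st [-0.3 -0.3 -1.6] T [ 0.02  0.03 -0.04] w 0.002 pos st [ 16.2   7.  248.5] q6 -1.494
(array([-4.6, -7.4, 88.3]), array([ 0.21, -0.08,  0.39]))
```

View pics/g.png

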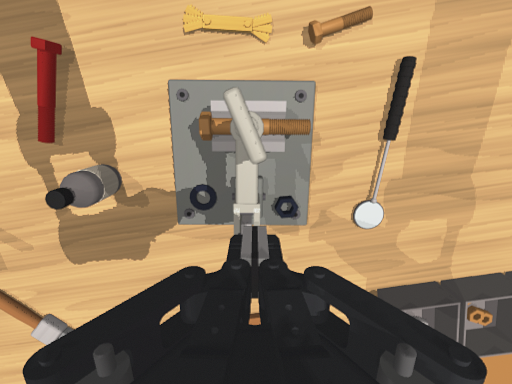

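Request:
arm_command(targets="-4 -7.4 30 0.2 0 0.4 0;-4.5 -7.4 60 0.2 0 0.4 0;-4.5 -7.4 88 0.2 0 0.4 0;-4.5 -7.4 88 0.2 0 0.4 0;-4.5 -7.4 88 0.2 0 0.4 0")

```text
time: 6.9
tool_pos: [0.5791, -0.0284, 0.1596]
tcp_rot: [-0.251, -3.075, -0.001]
wrist_force: [0.8, -0.1, 0.4]
width: -0.006
```

```bash
python3 s.py
python3 - <<'E'
from h import *
s=bot.read_state()
T=tool(180)@R.from_euler('y',3,degrees=True).as_matrix()
print(rel(s,st((.016,0.0,.147)),T))
p,d=bot.read_camera("wrist"); crop(p,160,100,360,300,3,"pics/g2.png"); np.savez("pics/g.npz",d=d,pos=s['tool_pos'],rot=s['tcp_rot'])
E
```

```text
6.9 F st [0.8 0.  0.4] T [ 0.04 -0.03  0.02] w -0.006 pos st [ 13.6  -7.7 159.6] q6 -1.499
(array([-3.1,  7.8, 12.4]), array([-0.22, -0.24, -0.31]))
```

View pics/g2.png

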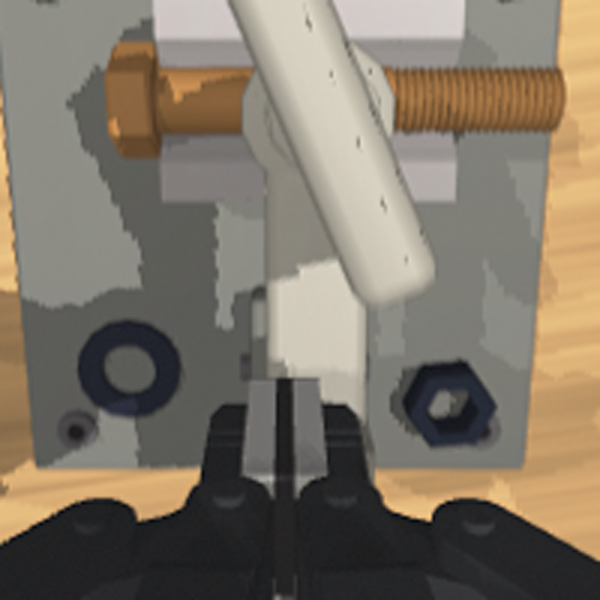

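Request:
arm_command(targets="-2.5 7.7 2 -0.2 0 -0.3 0;-2.5 7.7 8 -0.2 0 -0.3 0;-2.5 7.7 8 -0.2 0 -0.3 0;-2.5 7.7 8 -0.2 0 -0.3 0")

```text
time: 7.28
tool_pos: [0.5855, -0.0208, 0.1542]
tcp_rot: [-0.243, -3.083, -0.006]
wrist_force: [0.0, 0.7, -0.4]
width: 0.001
```

```bash
python3 s.py
```

```text
7.28 F st [-0.1  0.7 -0.4] T [ 0.   -0.03 -0.03] w 0.001 pos st [ 18.7   0.8 154.2] q6 -1.496
```

Request:
arm_command(targets="1 -0.5 2 0 0 0 0;2 -0.5 4 0 0 0 0;2 -0.5 6 0 0 0 0;2 -0.5 7.5 0 0 0 0;2 -0.5 9 0 0 0 0")

```text
time: 7.7
tool_pos: [0.5827, -0.0211, 0.1448]
tcp_rot: [-0.243, -3.082, -0.006]
wrist_force: [-0.6, 0.9, 2.3]
width: -0.002
```

```bash
python3 s.py
```

```text
7.7 F st [-0.8  0.8  2.3] T [-0.03  0.11 -0.02] w -0.002 pos st [1.590e+01 1.000e-01 1.448e+02] q6 -1.496
```

Request:
arm_command(targets="0 0 1 0 0 0 0;0 0 2 0 0 0 0;0 0 3.5 0 0 0 0;0 0 5 0 0 0 0;0 0 6.5 0 0 0 0;0 0 8 0 0 0 0")

```text
time: 8.2
tool_pos: [0.5826, -0.0211, 0.1367]
tcp_rot: [-0.243, -3.083, -0.006]
wrist_force: [0.6, -1.0, 2.7]
width: 0.0
```

```bash
python3 s.py
```

```text
8.2 F st [ 0.7 -0.9  2.7] T [-0.04 -0.12  0.05] w 0.0 pos st [1.590e+01 1.000e-01 1.367e+02] q6 -1.496
```

Request:
arm_command(targets="0 0 1.5 0 0 0 0;0 0 3 0 0 0 0;0 0 4.5 0 0 0 0;0 0 6 0 0 0 0;0 0 7.5 0 0 0 0;0 0 9 0 0 0 0")

```text
time: 8.7
tool_pos: [0.5826, -0.021, 0.128]
tcp_rot: [-0.243, -3.083, -0.006]
wrist_force: [2.5, -0.5, 4.6]
width: -0.002
```

```bash
python3 s.py;python3 - <<'E'
from h import *
p,d=bot.read_camera("scene"); crop(p,145,175,285,320,4,"pics/h.png")
E
```

```text
8.7 F st [ 2.5 -0.1  4.6] T [-0.18 -0.36 -0.02] w -0.002 pos st [ 15.8   0.2 128. ] q6 -1.496
```

View pics/h.png

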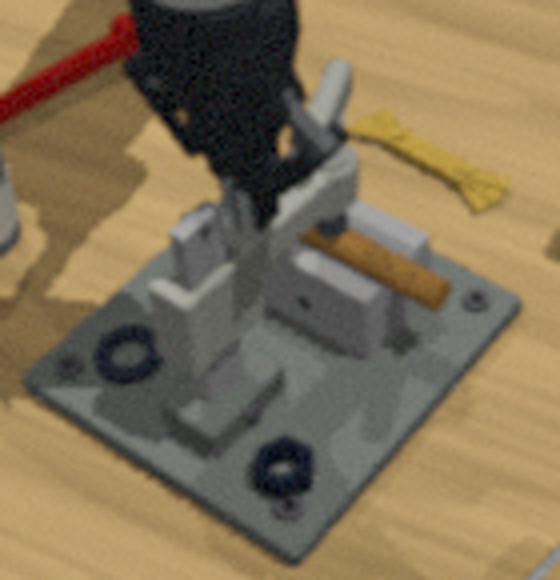

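Request:
arm_command(targets="0 0 1 0 0 0 0;0 0 2 0 0 0 0;0 0 3 0 0 0 0;0 0 4 0 0 0 0")

```text
time: 9.08
tool_pos: [0.5807, -0.0207, 0.1228]
tcp_rot: [-0.243, -3.08, -0.006]
wrist_force: [1.2, -0.9, 1.0]
width: 0.0
```

```bash
python3 s.py
```

```text
9.08 F st [ 1.3 -0.7  1. ] T [-0.   -0.24  0.  ] w 0.0 pos st [ 13.9   0.2 122.8] q6 -1.496
```

Request:
arm_command(targets="0 0 1 0 0 0 0;0 0 2 0 0 0 0;0 0 3 0 0 0 0;0 0 4 0 0 0 0")

```text
time: 9.42
tool_pos: [0.581, -0.0208, 0.1196]
tcp_rot: [-0.243, -3.081, -0.006]
wrist_force: [-0.4, 0.2, 8.9]
width: 0.0
```

```bash
python3 s.py
```

```text
9.42 F st [-0.5  0.2  8.9] T [0.04 0.21 0.02] w 0.0 pos st [ 14.3   0.2 119.6] q6 -1.496
```

```bash
cat > tilt.py <<'E'
from h import *
import sys
np.set_printoptions(suppress=True,linewidth=200,precision=1)
s=bot.read_state(); p,d=bot.read_camera("wrist"); cv2.imwrite(sys.argv[1],p); c=cam('wrist',s); S=inv(cloud(c,d))*1000
x,y,z=S[...,0],S[...,1],S[...,2]
top=float(sys.argv[2])
hm=(z>top+30)&(z<top+65)&(x<-18)&(x>-95)&(abs(y)<40)
n,l=cv2.connectedComponents(hm.astype(np.uint8))
L=1+np.argmax(np.bincount(l[l>0])[1:]); h=S[l==L]
zm=np.median(h[:,2]); h=h[abs(h[:,2]-zm)<6]
A=np.c_[h[:,:2],np.ones(len(h))]; k=np.linalg.lstsq(A,h[:,2],rcond=None)[0]; print('handle n',len(h),cv2.minAreaRect(h[:,:2].astype(np.float32)),'slope x %.4f y %.4f'%(k[0],k[1]),'z ctr',zm)
m=(z>top-14)&(z<top+14)&(x>-28)&(x<6)&(abs(y)<11.5); a=S[m]
if len(a)>20:
    A=np.c_[a[:,0],np.ones(len(a))]; k=np.linalg.lstsq(A,a[:,2],rcond=None)[0]; r=a[:,2]-A@k; g=abs(r)<2
    k=np.linalg.lstsq(A[g],a[g,2],rcond=None)[0]; print('arm n',g.sum(),'slope %.4f'%k[0],'z at 17: %.1f'%(k[0]*17+k[1]))
E
python3 tilt.py pics/i.png 119
python3 - <<'E'
import cv2; from h import crop
crop(cv2.imread('pics/i.png'),160,100,360,300,3,"pics/i2.png")
E
```

```text
handle n 5419 ((-42.5402717590332, -0.9224071502685547), (58.417537689208984, 14.163771629333496), 23.1881160736084) slope x -0.0264 y -0.0341 z ctr 168.80972403940365
arm n 651 slope 0.0248 z at 17: 121.8
```

View pics/i2.png

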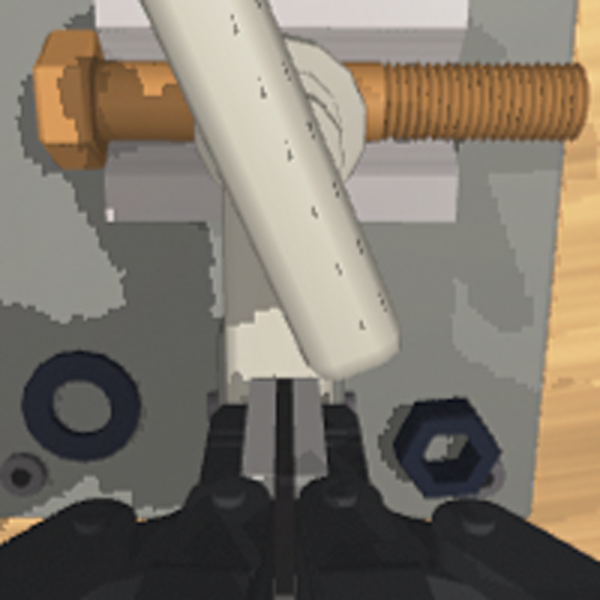

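Request:
arm_command(targets="0 0 0.7 0 0 0 0;0 0 1.4 0 0 0 0;0 0 1.4 0 0 0 0")

```text
time: 9.72
tool_pos: [0.5811, -0.0207, 0.1195]
tcp_rot: [-0.243, -3.081, -0.006]
wrist_force: [-3.1, -0.2, 8.8]
width: 0.002
```

```bash
python3 s.py
```

```text
9.72 F st [-3.  -0.6  8.8] T [ 0.04  0.51 -0.04] w 0.002 pos st [ 14.3   0.2 119.5] q6 -1.496
```

Request:
arm_command(targets="0 0 0.7 0 0 0 0;0 0 1.4 0 0 0 0;0 0 1.4 0 0 0 0")

```text
time: 9.97
tool_pos: [0.5811, -0.0208, 0.1193]
tcp_rot: [-0.243, -3.081, -0.006]
wrist_force: [-4.9, -0.5, 15.3]
width: 0.003
```

```bash
python3 s.py; python3 tilt.py pics/j.png 119
```

```text
9.97 F st [-4.8 -1.3 15.3] T [ 0.09  1.02 -0.01] w 0.003 pos st [ 14.4   0.2 119.3] q6 -1.496
handle n 5435 ((-42.570518493652344, -1.0032119750976562), (57.839569091796875, 14.16455078125), 23.252635955810547) slope x -0.0289 y -0.0353 z ctr 168.72248838273936
arm n 637 slope 0.0372 z at 17: 122.0
```

Request:
arm_command(targets="0 0 -1.5 0 0 0 0;0 0 -3 0 0 0 0;0 0 -15 0 0 0 0;0 0 -50 0 0 0 0;0 0 -90 0 0 0 0;0 0 -110 0 0 0 0.5;0 0 -110 0 0 0 0.5;0 0 -110 0 0 0 0.5")

```text
time: 10.68
tool_pos: [0.5878, -0.0218, 0.2289]
tcp_rot: [-0.243, -3.085, -0.006]
wrist_force: [-0.2, -0.0, -1.3]
width: 0.422
```

```bash
python3 s.py; python3 tilt.py pics/k.png 119
python3 - <<'E'
import cv2; from h import crop
crop(cv2.imread('pics/k.png'),160,60,360,260,3,"pics/k2.png")
E
```

```text
10.68 F st [-0.2 -0.1 -1.3] T [ 0.03 -0.06  0.02] w 0.422 pos st [ 21.2   0.3 228.9] q6 -1.496
handle n 1326 ((-42.42157745361328, -0.7733364105224609), (57.674442291259766, 14.001208305358887), 23.16792106628418) slope x -0.0332 y -0.0207 z ctr 168.6881144975393
arm n 505 slope -0.0495 z at 17: 119.5
```

View pics/k2.png

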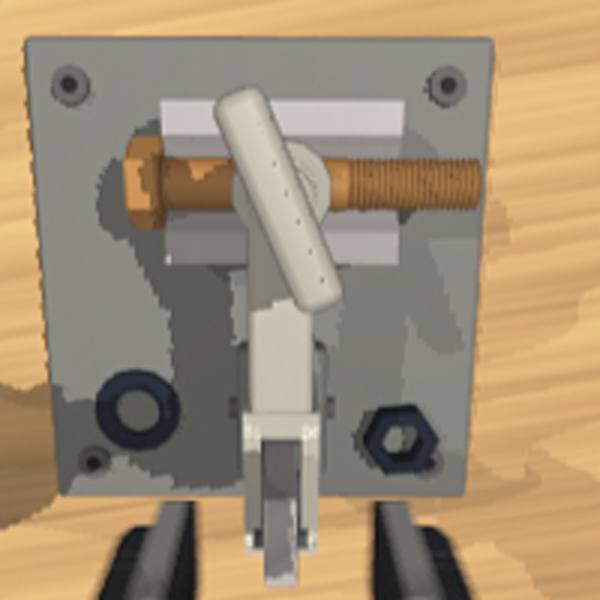

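```bash
cat >> h.py <<'E'
def htool(ang,t=0.046):
    return Sx()@R.from_rotvec([0,t,0]).as_matrix()@R.from_euler('z',180+ang,degrees=True).as_matrix()@np.diag([1,-1,-1.])
E
python3 - <<'E'
from h import *
s=bot.read_state()
ax=np.array([-.046,0,-1]); top=np.array([-.0424,-.0007,.169])
for d in (-.07,-0.03,0.012,.028): print(rel(s,st(top+ax*d),htool(23.2)))
E
```

```text
(array([59.6, -0.8, -9.1]), array([  0.04,  -0.25, -23.17]))
(array([59.4, -0.8, 30.9]), array([  0.04,  -0.25, -23.17]))
(array([59.2, -0.8, 73. ]), array([  0.04,  -0.25, -23.17]))
(array([59.2, -0.8, 89. ]), array([  0.04,  -0.25, -23.17]))
```

Request:
arm_command(targets="20 0 0 0 0 -7 0.5;45 0 0 0 0 -14 0.5;59 -0.8 10 0 -0.2 -21 0.5;59.4 -0.8 30 0 -0.2 -23.2 0.5;59.4 -0.8 30 0 -0.2 -23.2 0.5;59.4 -0.8 30 0 -0.2 -23.2 0.5;59.4 -0.8 30 0 -0.2 -23.2 0.5")

```text
time: 11.32
tool_pos: [0.5262, -0.013, 0.1991]
tcp_rot: [0.38, -3.071, -0.021]
wrist_force: [0.2, 0.2, 0.3]
width: 0.502
```

```bash
python3 s.py
python3 - <<'E'
from h import *
s=bot.read_state()
ax=np.array([-.046,0,-1]); top=np.array([-.0424,-.0007,.169])
for d in (.028,): print(rel(s,st(top+ax*d),htool(23.2)))
p,d=bot.read_camera("wrist"); cv2.imwrite("pics/l.png",p)
E
```

```text
11.32 F st [0.1 0.2 0.3] T [-0.01 -0.03 -0.06] w 0.502 pos st [-41.1  -0.7 199.1] q6 -1.893
(array([-0.2, -0.1, 58.1]), array([ 0.08, -0.15, -0.05]))
```

View pics/l.png

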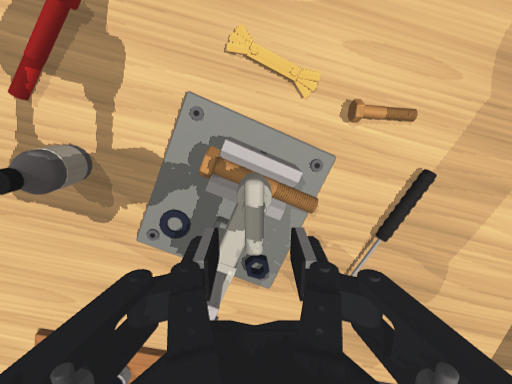

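Request:
arm_command(targets="0 0 20 0 -0.1 0 0.5;0 0 40 0 -0.1 0 0.5;0 0 52 0 -0.1 0 0.5;0 0 58 0 -0.1 0 0.5;0 0 58 0 -0.1 0 0.5")

```text
time: 11.78
tool_pos: [0.523, -0.0125, 0.1404]
tcp_rot: [0.381, -3.072, -0.022]
wrist_force: [0.3, -0.0, -0.1]
width: 0.499
```

```bash
python3 s.py
```

```text
11.78 F st [ 0.3  0.  -0.1] T [-0.01  0.03  0.03] w 0.499 pos st [-44.3  -0.7 140.4] q6 -1.895
```

Request:
arm_command(targets="0 0 0 0 0 0 0.1;0 0 0 0 0 0 0.1;0 0 0 0 0 0 0.1;0 0 0 0 0 0 0;0 0 0 0 0 0 0;0 0 0 0 0 0 0", newtons=30)

```text
time: 12.28
tool_pos: [0.5249, -0.0125, 0.1431]
tcp_rot: [0.383, -3.077, -0.021]
wrist_force: [0.3, 0.1, 5.1]
width: 0.156
```

```bash
python3 s.py;  python3 - <<'E'
from h import *
p,d=bot.read_camera("wrist"); cv2.imwrite("pics/n.png",p)
E
```

```text
12.28 F st [0.2 0.1 5.1] T [ 0.03 -0.02 -0.02] w 0.156 pos st [-42.5  -0.5 143.1] q6 -1.895
```

View pics/n.png

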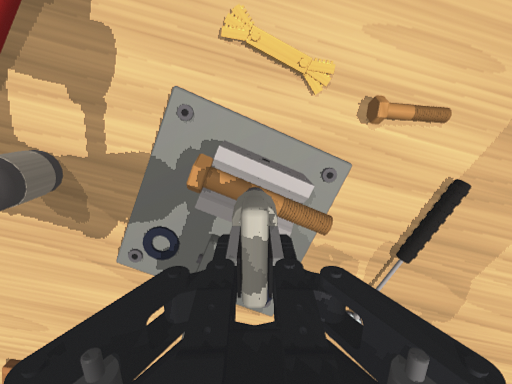

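Request:
arm_command(targets="0 0 0 0 0 5 0;0 0 0 0 0 10 0;0 0 0 0 0 15 0;0 0 0 0 0 20 0;0 0 0 0 0 25 0;0 0 0.5 0 0 30 0;0 0 0.5 0 0 30 0")

```text
time: 12.92
tool_pos: [0.525, -0.0126, 0.143]
tcp_rot: [-0.432, -3.069, -0.003]
wrist_force: [0.2, 0.1, 7.7]
width: 0.155
```

```bash
python3 s.py
```

```text
12.92 F st [0.2 0.1 7.7] T [ 0.01  0.25 -0.14] w 0.155 pos st [-42.3  -0.6 143. ] q6 -1.368
```

Request:
arm_command(targets="0 0 -0.3 0 0 6 0;0 0 -0.6 0 0 12 0;0 0 -0.6 0 0 18 0;0 0 -0.6 0 0 24 0;0 0 -0.6 0 0 30 0;0 0 -0.6 0 0 36 0;0 0 -0.6 0 0 42 0;0 0 -0.6 0 0 48 0;0 0 -0.6 0 0 54 0;0 0 -0.6 0 0 60 0")

```text
time: 13.75
tool_pos: [0.5246, -0.0128, 0.1429]
tcp_rot: [-1.912, -2.444, 0.032]
wrist_force: [0.3, -0.6, 5.2]
width: 0.153
```

```bash
python3 s.py
```

```text
13.75 F st [ 0.4 -0.6  5.2] T [-0.04  0.08  0.23] w 0.153 pos st [-42.7  -0.8 142.9] q6 -0.32
```

Request:
arm_command(targets="0 0 0 0 0 6 0;0 0 0 0 0 12 0;0 0 0 0 0 18 0;0 0 0 0 0 24 0;0 0 0 0 0 30 0;0 0 0 0 0 36 0;0 0 0 0 0 42 0;0 0 0 0 0 48 0;0 0 0 0 0 48 0")

```text
time: 14.5
tool_pos: [0.5243, -0.0126, 0.1428]
tcp_rot: [-2.749, -1.462, 0.054]
wrist_force: [0.0, -0.4, 5.9]
width: 0.162
```

```bash
python3 s.py
python3 - <<'E'
from h import *
p,d=bot.read_camera("wrist"); cv2.imwrite("pics/o.png",p)
E
```

```text
14.5 F st [ 0.1 -0.4  5.9] T [-0.1   0.39 -0.13] w 0.162 pos st [-43.   -0.7 142.8] q6 0.516
```

View pics/o.png

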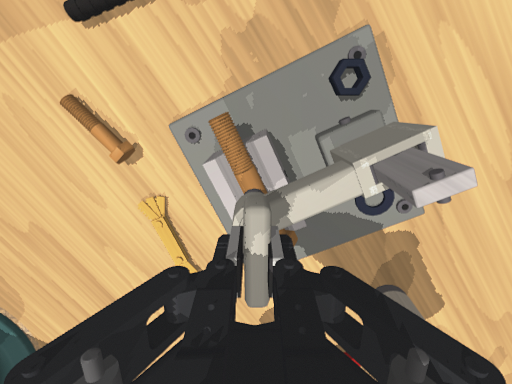

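```bash
cat > arm.py <<'E'
from h import *
import sys
s=bot.read_state(); p,d=bot.read_camera("wrist"); c=cam('wrist',s); S=inv(cloud(c,d))*1000
x,y,z=S[...,0],S[...,1],S[...,2]
lo,hi=float(sys.argv[1]),float(sys.argv[2])
m=(d>0)&(z>108)&(z<135)&(x>lo)&(x<hi)&(abs(y+.5)<9); a=S[m]
k=np.polyfit(a[:,0],a[:,2],1)
for i in range(5):
    r=a[:,2]-np.polyval(k,a[:,0]); g=abs(r)<1.8; k=np.polyfit(a[g,0],a[g,2],1)
print('arm',m.sum(),g.sum(),'slope %.4f z17 %.2f'%(k[0],np.polyval(k,17)),'xrange',a[g,0].min(),a[g,0].max())
for X in range(-25,90,8):
    g=m&(abs(x-X)<4); 
    if g.sum()>3: print(X,g.sum(),round(np.median(z[g]),2),end='; ')
print()
E
python3 arm.py -20 85
```

```text
arm 3884 3161 slope -0.0673 z17 120.43 xrange -19.994948418200273 84.25672562339561
-17 268 122.69; -9 312 122.14; -1 319 121.7; 7 320 121.07; 15 326 120.64; 23 333 120.01; 31 341 119.42; 39 438 119.32; 47 242 122.31; 55 250 122.65; 63 257 122.49; 71 159 116.65; 79 291 116.38; 87 28 115.48;
```

Request:
arm_command(targets="0 0 0 0 0 5 0;0 0 0 0 0 10 0;0 0 0 0 0 15 0;0 0 0 0 0 18 0;0 0 0 0 0 18 0;0 0 0 0 0 18 0")

```text
time: 15.1
tool_pos: [0.5243, -0.0125, 0.1427]
tcp_rot: [-2.946, -1.024, 0.06]
wrist_force: [1.0, -0.1, 5.0]
width: 0.159
```

```bash
python3 s.py; python3 arm.py -20 85
```

```text
15.1 F st [1.  0.1 5. ] T [0.05 0.36 0.01] w 0.159 pos st [-43.1  -0.6 142.7] q6 0.825
arm 4166 3493 slope -0.0687 z17 120.58 xrange -19.98845071303668 83.91507763032469
-17 281 122.81; -9 334 122.36; -1 338 121.82; 7 347 121.34; 15 358 120.72; 23 365 120.13; 31 380 119.64; 39 421 119.36; 47 241 121.41; 55 243 121.06; 63 267 120.81; 71 186 116.72; 79 374 116.31; 87 31 115.59;
```

Request:
arm_command(targets="0 0 0 0 0 18 0.2;0 0 0 0 0 18 0.5;0 0 0 0 0 18 0.5;0 0 0 0 0 18 0.5")

```text
time: 15.48
tool_pos: [0.5233, -0.0125, 0.1413]
tcp_rot: [-3.076, -0.548, 0.068]
wrist_force: [-0.1, 0.1, 0.2]
width: 0.499
```

Request:
arm_command(targets="0 0 -10 0 0 0 0.5;0 0 -30 0 0 0 0.5;0 0 -60 0 0 0 0.5;0 0 -100 0 0 0 0.5;0 0 -110 0 0 0 0.5;0 0 -110 0 0 0 0.5;0 0 -110 0 0 0 0.5")

```text
time: 16.07
tool_pos: [0.5293, -0.0135, 0.253]
tcp_rot: [-3.077, -0.55, 0.063]
wrist_force: [-1.0, 0.1, -1.0]
width: 0.498
```

```bash
python3 s.py; python3 arm.py -20 85;  python3 tilt.py pics/p.png 122
```

```text
16.07 F st [-1. -0. -1.] T [-0.06 -0.05 -0.04] w 0.498 pos st [-37.9  -0.8 253. ] q6 1.14
arm 1485 1379 slope -0.0687 z17 120.63 xrange -19.98464176605545 83.57817005578383
-17 116 122.92; -9 137 122.46; -1 134 121.9; 7 141 121.32; 15 144 120.79; 23 147 120.23; 31 150 119.74; 39 129 119.11; 47 49 119.13; 55 52 118.21; 63 52 118.07; 71 59 116.65; 79 166 116.41; 87 9 116.4; 
handle n 939 ((-40.00126266479492, -0.33269500732421875), (58.75054931640625, 14.193135261535645), 48.86578369140625) slope x -0.0945 y 0.0155 z ctr 167.5843181110693
arm n 669 slope -0.0676 z at 17: 120.5
```

View pics/p.png

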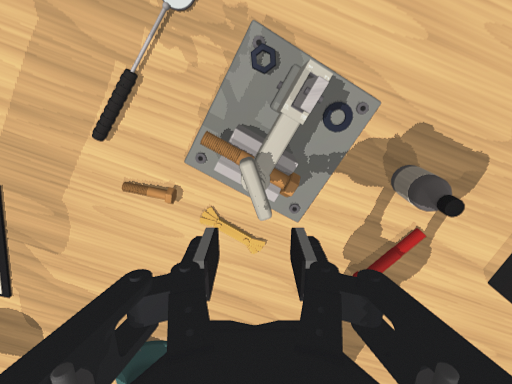

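Run:
```python
from h import *
def ana(S,d,zt):
    x,y,z=S[...,0],S[...,1],S[...,2]
    for n,m in [('plate',(abs(z-15)<3)&(abs(x)<100)&(abs(y+10)<95)&(d>0)),('bench',(abs(z)<4)&(d>0)&(abs(x)<300)&(abs(y)<300)),('arm',(z>zt-12)&(z<zt+12)&(x>-20)&(x<35)&(abs(y+.5)<9)),('sleeve',(z>zt-12)&(z<zt+8)&(x>-20)&(x<85)&(abs(y+.5)<11)&((x<35)|(x>74)))]:
        a=S[m]; A=np.c_[a[:,:2],np.ones(len(a))]; g=np.ones(len(a),bool)
        for i in range(6):
            k=np.linalg.lstsq(A[g],a[g,2],rcond=None)[0]; r=a[:,2]-A@k; g=abs(r)<2
        print(n,g.sum(),'slopes x %.4f y %.4f, c %.2f'%tuple(k), 'err %.4f'%(r[g].std()/np.sqrt(g.sum())/a[g,0].std()))
z=np.load("pics/c.npz"); ana(inv(cloud(cam('wrist',dict(tool_pos=z['pos'],tcp_rot=z['rot'])),z['d']))*1000,z['d'],147)
s=bot.read_state(); p,d=bot.read_camera("wrist"); np.savez("pics/p.npz",d=d,pos=s['tool_pos'],rot=s['tcp_rot']); ana(inv(cloud(cam('wrist',s),d))*1000,d,120)
```

```text
plate 6936 slopes x -0.0005 y -0.0009, c 15.33 err 0.0002
bench 82040 slopes x -0.0008 y -0.0011, c 0.30 err 0.0000
arm 569 slopes x 0.0495 y 0.0018, c 146.29 err 0.0019
sleeve 713 slopes x 0.0507 y 0.0052, c 146.18 err 0.0012
plate 11093 slopes x 0.0005 y 0.0012, c 15.40 err 0.0001
bench 85088 slopes x 0.0002 y 0.0014, c 0.40 err 0.0000
arm 983 slopes x -0.0682 y -0.0030, c 121.78 err 0.0014
sleeve 1395 slopes x -0.0670 y -0.0035, c 121.65 err 0.0007
```

```bash
python3 - <<'E'
from h import *
np.set_printoptions(suppress=True,precision=1)
z=np.load("pics/p.npz"); S=inv(cloud(cam('wrist',dict(tool_pos=z['pos'],tcp_rot=z['rot'])),z['d']))*1000
x,y,zz=S[...,0],S[...,1],S[...,2]
k=(zz>66.5)&(zz<80)&(x<-30)&(x>-60)&(abs(y)<90)&(z['d']>0); print('bolt y',np.percentile(y[k],[0,.5,99.5,100]))
k=(abs(zz-65)<2)&(x<-61)&(x>-80)&(abs(y)<60); print('block y',np.percentile(y[k],[0,1,99,100]))
k=(zz>74)&(zz<80)&(x<-30)&(x>-60)&(y<-30); print('head y',np.percentile(y[k],[1,50,99]))
p=cv2.imread("pics/p.png"); crop(p,170,10,400,240,2.6,"pics/p2.png")
E
python3 s.py
```

```text
bolt y [-59.1 -58.5  73.5  74.3]
block y [-55.8 -45.3  43.7  44. ]
head y [-58.9 -52.  -45.7]
16.22 F st [ 1.4 -1.1  0.3] T [-0.01 -0.01 -0.02] w 0.499 pos st [-39.8  -0.9 249.8] q6 1.141
```

View pics/p2.png

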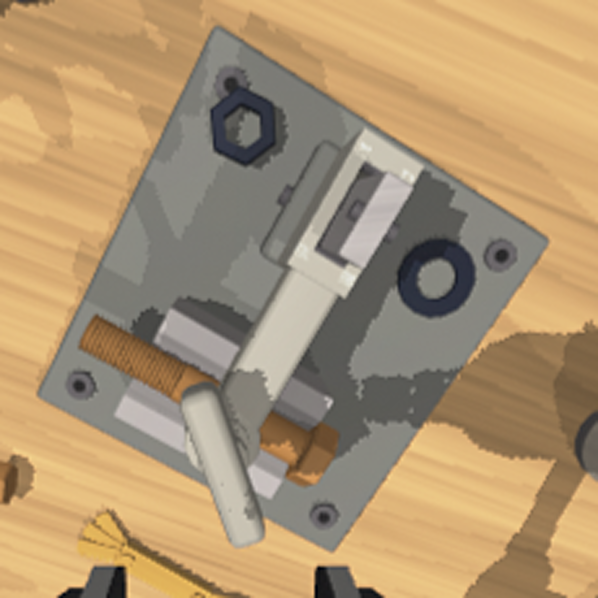

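Run:
```python
from workcell import bot
print(bot.finish_job())
```

```text
the job is handed in; nothing more can be done
None
```

The job is handed in at about 16 s of the 64 s allowed: the bolt is home, the jaw is bound on it, and the tee handle is screwed down. The main uncertainty is the clamping force, which my two checks put at different values inside the firm range.

- **Bolt:** I pushed it home with shut fingertips. It slid at about 3–4 N, then stopped dead while the force rose to 9 N. The last depth check put the head's bearing face at y ≈ -45.7 mm against a block end at -45.3 mm, so it is flush within about 1 mm.
- **Jaw:** I pressed it down near the bar at about 2–9 N until the pad rested and the jaw cocked up. It bound at about 15 N and stayed cocked after I let go (arm slope about 0.05).
- **Handle:** I turned it clockwise; the camera showed 2.69 rad afterwards, against 2.8 advised. While opening the fingers I mistakenly commanded another 18° of turn. The final handle angle showed no extra turn from it.
- **Clamping force:** By the angle turned, the bolt is held at about 55–58 N. By the measured jaw tilt (about 0.067 rad, against 0.061 stated at 60 N) it would be nearer 80 N. Both are inside 40–100 N, so I left it.

The gripper ended about 80 mm clear above, touching nothing. Highest measured tool force was about 16 N, and I did not touch any of the other items.

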